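# Put the swapped pan lids back on their own pans

### The arm

A 7-joint arm with a two-finger parallel gripper is mounted at the origin on the work surface. World frame = base frame: x ahead of the robot, y to its left, z up, the work surface at z = 0. Lengths are in mm, angles in rad, forces in N, time in s.
With the tool pointing down it reaches from about 400 to 900 mm from the base axis. Payload 5.5 kg.
Tool frame: the origin (TCP) lies between the finger pads; the fingertips stand robot.tips_ahead ahead of it and the grasp point (between the pads) lies 3 mm ahead of it (robot.tips_ahead is the distance from the TCP to the fingertips, in mm); z points along the fingers, y is the line along which they close (so a half turn about z gives the same grasp; the last joint's range is limited). The gripper opens to 85 mm and grips with 20 to 120 N. Pads are 22 mm wide; open, the fingers measure 114 mm over their backs; the gripper's body (76 mm by 85 mm) begins 54 mm behind the grasp point. The pads swing forward as they close: fully open they stand 13 mm farther back than shut.
Start: joints at [1.387, 0.501, -0.427, 1.55, 0.221, 1.138, -0.21], TCP at [280.884, -586.177, 253.31] pointing down, gripper open.
Joint ranges: [-2.88, 2.88], [-0.31, 2.03], [-1.54, 1.56], [0.2, 2.42], [-1.41, 4.55], [0.19, 2.02], [-2.57, 2.57]. Speed limits (rad/s): [2.57, 2.57, 3.14, 3.14, 3.14, 3.14, 3.14].

### API

Orientations are given as a unit quaternion [x, y, z, w].
In Python, from rig import robot gives the robot as it stands.
- The arm moves only by the shell command python3 -m creep 'ROWS'. ROWS is JSON, a list of rows, each a list of 3 entries, a list of its own where there are three numbers: the turn, a rotation vector about the tool's x, y, z in degrees, then the shift along the tool's x, y, z in m, then the gripper command: -1 is fully open, 1 is shut, values between are in proportion. In form: [[[wx, wy, wz], [x, y, z], fingers], ...]. A call has 1 to 20 rows; each row shifts and turns the commanded pose from where the row before left it, along the tool's axes as they then stand; what a row does not reach is not made up. A row lasts 1/10 s, in which the tool goes at most 50 mm and 8.59 degrees, less where a joint would pass 70% of its speed; a pose out of reach is approached as far as the arm can. A call is refused whole if a number of a shift passes 0.05 or a number of a turn 8.59, either way. A call with a gripper value outside its range is refused whole. The fingers move at their own pace and stop on an object; the grip force is fixed at half the most. Time passes only in rows, so rows that do not move let the fingers close. It gives the time, the measured TCP pose, the force, the opening and the grip force at its end, in the units of the state.
- robot.get_state(): the state, without advancing time (a new reading comes with each control period).
- robot.grab_frame(name): name is "scene" or "side" or "wrist"; returns a dict with "image" (384x512x3 uint8, blue, green, red), "fx", "fy", "cx", "cy" (pixels), "R" (3x3) and "t" (3): a world point X has camera coordinates R X + t; the wrist camera has in their place "tool_from_camera" (4x4, takes a point from camera to tool coordinates, whose origin is the TCP and whose axes are the flange's). Camera axes: x right, y down, z forward; pixel columns grow to the right and rows downward; lengths in mm; the calibration is good to about 2 mm. The wrist camera is an equidistant fisheye: a pixel r from the principal point sees the ray r / f radians off the axis. A picture is of the moment at which its call begins: read the wrist's pose just before it. There is no depth.
- robot.close_job(): hands the job in; it is judged then, once.
Trained networks look in the newest picture that a camera, given by its name, has taken for a name from the list of things; names that differ only in an ending like _2 or _b are one class to them, and where a whole thing is asked for, a point or a joint stands for the part that bears it (a point fixed in the world has none). Each returns a list of dicts, best first, with "conf" (0 to 1); they miss things now and then, are a little off and sometimes report something else, mostly with a low value. They report only what shows in the picture. A call takes as long as a camera call. They do not tell look-alikes from the thing itself.
- robot.boxes_of(camera, thing): "uv" ([column, row] in pixels, amid what is visible of it).
- robot.outline_of(camera, thing): "pixels" (384x512 bool, what is visible of it) and "uv" ([column, row] in pixels, amid what is visible of it).
The state is a dict: "time_s": time; "joints": joint angles; "qvel": joint speeds; "effort": joint torques, N m; "position": TCP position; "tcp_rot": TCP orientation; "contact_force": force on the tool from outside, world axes, zero at the start; "ft_torque": the same for the moment, N m; "gripper_width": opening from 0.0 (shut) to 1.0 (fully open); "grip_force": force on a finger pad.
Only numpy, scipy, OpenCV 4.12 (cv2) and the standard library are available. Lean on these libraries where they do the work, as an engineer would, in place of code of your own. Each camera call takes 0.05 s, during which the arm holds its last target. There are 200 camera calls.

### The job

The lids of the three small food pans have been mixed up: put each lid back on the pan of its own shape (long on long, square on square, round on round), centred, lying flat and squared up with the pan so that it closes it. Never let a lid touch the bare steel bench: the green cutting board is clean and free to put a lid down on meanwhile. Leave the shaker and the little bowl standing where they are.

Things in the scene. Friction and masses are not known exactly. Their poses are not given: they have to be found in the camera images.
- lid_long: Long rectangular flat white lid, 164 x 104 mm, 5 mm thick, about 0.14 kg. Origin: centre of its underside; x along the 164 mm side, z up. A straight black bar handle stands on its middle along x: 70 mm long, 16 mm wide (along y), its top 35 mm above the origin. At the start it lies on the round pan.
- lid_square: Square flat white lid, 128 x 128 mm, 5 mm thick, about 0.14 kg. Origin: centre of its underside; x and y along the sides, z up. A straight black bar handle stands on its middle along x: 56 mm long, 16 mm wide (along y), its top 35 mm above the origin. Any quarter turn of it fits its pan equally well. At the start it lies on the long pan.
- lid_round: Round flat white lid, 136 mm in diameter, 5 mm thick, about 0.13 kg. Origin: centre of its underside, z up. A round black knob stands on its middle: 22 mm in diameter low down, widening to 34 mm between 24 and 33 mm above the origin, top 35 mm above the origin. At the start it lies on the square pan.
- pan_long: Fixed empty dark steel pan, rectangular, 160 x 100 mm over its flat 12 mm wide rim, 65 mm high. Origin: centre of its underside, on the bench; x along the 160 mm side. Rim top 65 mm above the origin; a lid on it has its origin there.
- pan_square: Fixed empty dark steel pan, 124 x 124 mm square over its flat 12 mm wide rim, 65 mm high. Origin: centre of its underside, on the bench; x and y along the sides. Rim top 65 mm above the origin.
- pan_round: Fixed empty dark steel pan, round, 132 mm in diameter over its flat 12 mm wide rim, 65 mm high. Origin: centre of its underside, on the bench. Rim top 65 mm above the origin.
- board: Fixed green plastic cutting board, 190 x 140 mm, 15 mm thick, lying flat and empty on the bench: the free spot. Origin: centre of its underside; x along the 190 mm side. Any one lid fits on it; its top is 15 mm above the origin.
- table: The bare steel bench top (fixed), its surface at height 0. No lid may touch it.
- shaker: Bystander: dark steel seasoning shaker, upright, up to 48 mm in diameter, 74 mm high, loose. Origin: centre of its underside.
- bowl: Bystander: small white ceramic bowl, 72 mm across, 32 mm high, loose. Origin: centre of its underside.
Not all that is in view belongs to the job. Leave any purple or red look-alike of the lid_square alone. Leave any orange look-alike of the lid_round alone.

How it is judged:
By the outcome, as a careful person would: the job done as asked, in the order asked, and still so for the second after the job is handed in, with the robot touching nothing.
It also fails if it takes over 115 s, if anything falls off the work surface, if the arm or the gripper's body presses on something with over 40 N, if the wrist force passes 120 N, or if a joint passes its speed limit or range.

## Working session

There is one attempt and no reset: what is moved stays moved. The work goes in short steps, Python scripts to look and compute and a shell command to move; the robot and the scene stay as the last step left them, time stands still between calls to the robot, and variables do not carry over. Pictures are saved under pics/ and viewed, at most 16 in all, crops included, and the job is handed in when it is done.

```bash
ls; mkdir -p pics
python3 - <<'E'
from rig import robot
import cv2
s=robot.get_state(); print(s, robot.tips_ahead)
for c in ("scene","side"):
    f=robot.grab_frame(c); cv2.imwrite(f"pics/{c}0.png",f["image"])
    print(c,f["fx"],f["cx"],f["cy"],f["R"],f["t"])
    for n in "lid_long lid_square lid_round pan_long pan_square pan_round board shaker bowl".split():
        print(n,[(([round(float(v)) for v in d["uv"]]),round(float(d["conf"]),2)) for d in robot.boxes_of(c,n)])
E
```

```text
pics
{'time_s': 0.0, 'joints': array([ 1.38720376,  0.5018545 , -0.42679337,  1.55147305,  0.2208063 ,
        1.138263  , -0.21029139]), 'qvel': array([-0.00010042,  0.00028531,  0.00079541, -0.0003639 ,  0.0005704 ,
       -0.00018927, -0.00028204]), 'effort': array([ 7.99925401e-04, -5.69517910e+01, -5.81612304e+00, -2.80940706e+01,
        1.06246272e-02,  1.18336931e-02,  1.15009954e-05]), 'position': array([ 280.5284969 , -585.6253513 ,  252.24571583]), 'tcp_rot': array([ 9.75142151e-01,  2.21578077e-01, -1.81405796e-04, -9.52671757e-04]), 'contact_force': array([-0.12035515,  0.8122309 , -0.01890406]), 'ft_torque': array([-0.03725796, -0.00842427, -0.00016312]), 'grip_force': 0.0, 'gripper_width': 1.0005870080878743} 22.0
scene 458.45616848809124 256.47354698687263 194.53887343693427 [[-0.8529188   0.52203758 -0.00250609]
 [ 0.42035527  0.68392507 -0.59627841]
 [-0.30956576 -0.50963052 -0.8027738 ]] [ 393.44861614 -133.20924575 1600.72303305]
lid_long [([183, 189], 0.81)]
lid_square [([266, 111], 0.7), ([155, 164], 0.68), ([216, 125], 0.67)]
lid_round [([260, 294], 0.93)]
pan_long [([217, 139], 0.73)]
pan_square [([262, 318], 0.92)]
pan_round [([189, 210], 0.62)]
board [([267, 224], 0.66), ([187, 190], 0.51)]
shaker [([244, 178], 0.79)]
bowl [([204, 253], 0.87)]
side 375.32409137848435 252.70666121496063 191.07078201797324 [[-0.98650774 -0.16274015 -0.01783571]
 [-0.11602074  0.77181754 -0.62516947]
 [ 0.11550609 -0.61466521 -0.78028522]] [ 411.69647434  123.03895477 1070.92500077]
lid_long [([192, 159], 0.69)]
lid_square [([334, 138], 0.76), ([203, 132], 0.64), ([267, 123], 0.61)]
lid_round [([240, 310], 0.89)]
pan_long [([273, 137], 0.63)]
pan_square [([170, 304], 0.71), ([270, 125], 0.61)]
pan_round [([194, 179], 0.61), ([234, 230], 0.5)]
board [([236, 231], 0.63)]
shaker [([256, 179], 0.61)]
bowl [([162, 216], 0.55)]
```

View pics/scene0.png

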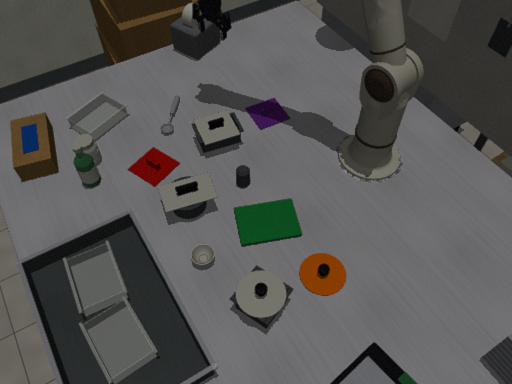

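View pics/side0.png

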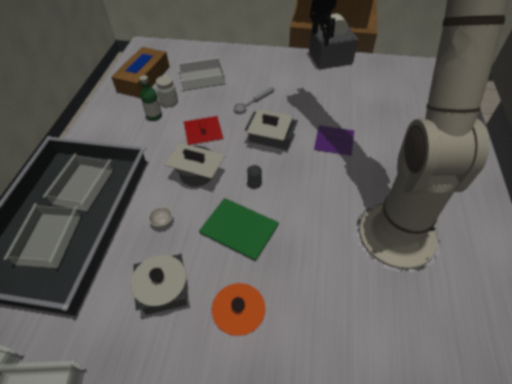

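The scene view shows the square lid on the long pan at (217,130), the long lid on the round pan at (188,192) and the round lid on the square pan at (262,293). The board is free at (267,222). The look-alikes are red (153,166), purple (267,112) and orange (323,273). The side view agrees.

```bash
cat > h.py <<'E'
import numpy as np, cv2
from rig import robot
from scipy.optimize import minimize
from scipy.spatial.transform import Rotation as Ro
def grab(cam, png=None):
    s=robot.get_state(); f=robot.grab_frame(cam)
    if cam=="wrist":
        T=np.eye(4); T[:3,:3]=Ro.from_quat(s["tcp_rot"]).as_matrix(); T[:3,3]=s["position"]
        W=np.linalg.inv(T@np.array(f["tool_from_camera"])); f["R"],f["t"]=W[:3,:3],W[:3,3]
    f["name"]=cam
    if png: cv2.imwrite(f"pics/{png}.png",f["image"])
    return f
def proj(f,X):
    c=np.asarray(X)@np.asarray(f["R"]).T+np.asarray(f["t"])
    if f["name"]=="wrist":
        r=np.hypot(c[:,0],c[:,1])+1e-9; a=np.arctan2(r,c[:,2]); p=c[:,:2]/r[:,None]*a[:,None]
    else: p=c[:,:2]/c[:,2:]
    return p*[f["fx"],f["fy"]]+[f["cx"],f["cy"]]
def ray(f,uv,z):
    p=(np.asarray(uv,float)-[f["cx"],f["cy"]])/[f["fx"],f["fy"]]
    if f["name"]=="wrist":
        a=np.linalg.norm(p); d=np.r_[p/a*np.sin(a),np.cos(a)]
    else: d=np.r_[p,1]
    R=np.asarray(f["R"]); o=-R.T@np.asarray(f["t"]); d=R.T@d
    return o+d*(z-o[2])/d[2]
def rect(a,b,n=12):
    s=np.linspace(-1,1,n); o=np.ones(n)
    return np.vstack([np.c_[s,-o],np.c_[o,s],np.c_[-s,o],np.c_[-o,-s]])*[a/2,b/2]
def circ(d): t=np.linspace(0,2*np.pi,48); return np.c_[np.cos(t),np.sin(t)]*d/2
def prism(o,z0,z1): return np.vstack([np.c_[o,0*o[:,0]+z] for z in (z0,z1)])
M=dict(lid_long=[prism(rect(164,104),0,5),prism(rect(70,16),5,35)],
 lid_square=[prism(rect(128,128),0,5),prism(rect(56,16),5,35)],
 lid_round=[prism(circ(136),0,5),prism(circ(22),5,24),prism(circ(34),24,35)],
 pan_long=[prism(rect(160,100),60,65)],pan_square=[prism(rect(124,124),60,65)],
 pan_round=[prism(circ(132),60,65)],board=[prism(rect(190,140),0,15)],
 shaker=[prism(circ(48),0,74)],bowl=[prism(circ(72),20,32)])
def pose(P,p,z):
    c,s=np.cos(p[2]),np.sin(p[2]); return np.c_[P[:,:2]@np.array([[c,s],[-s,c]])+p[:2],P[:,2]+z]
def sil(f,name,p,z):
    m=np.zeros((384,512),np.uint8)
    for P in M[name]:
        h=cv2.convexHull(proj(f,pose(P,p,z)).astype(np.float32))
        cv2.fillConvexPoly(m,np.round(h*16).astype(np.int32),1,shift=4)
    return m>0
def edgefit(f_m,name,p,z):
    # f_m: list of (frame, mask); distance of contour points, robust, both ways through SDF
    sd=[]
    for f,m in f_m:
        m=m.astype(np.uint8); sd.append(cv2.distanceTransform(1-m,2,5)-cv2.distanceTransform(m,2,5))
    def cost(q):
        c=0
        for (f,m),s in zip(f_m,sd):
            a=sil(f,name,q,z); x=a^m.astype(bool); c+=np.sum(x*np.minimum(abs(s),4))/max(m.sum(),1)
        return c
    best=None
    for k in ([0] if "round" in name or name in("shaker","bowl") else np.arange(4)*np.pi/4):
        p0=np.r_[p[:2],p[2]+k]
        S=np.vstack([p0,p0+[12,0,0],p0+[0,12,0],p0+[0,0,.3]])
        r=minimize(cost,p0,method="Nelder-Mead",options=dict(initial_simplex=S,xatol=.05,fatol=1e-5))
        if best is None or r.fun<best.fun: best=r
    return best.x,best.fun
def outl(cam,name,near=None):
    o=robot.outline_of(cam,name)
    if near is not None: o=[d for d in o if np.hypot(*(np.array(d["uv"])-near))<35]
    return o[0] if o else None
E
cat > m1.py <<'E'
from h import *
F={c:grab(c) for c in("scene","side")}
for n,z,g in [("lid_long",65,(185,192)),("lid_square",65,(217,130)),("lid_round",65,(262,293)),("board",0,(267,222)),("shaker",0,(243,177)),("bowl",0,(203,255))]:
    p0=ray(F["scene"],g,z+5)[:2]
    fm=[]
    for c in F:
        uv=proj(F[c],[[*p0,z+5]])[0]; o=outl(c,n,uv)
        if o: fm.append((F[c],o["pixels"]))
    for u in ([[x] for x in fm]+[fm]):
        p,e=edgefit(u,n,np.r_[p0,0.],z); print(n,[x[0]["name"] for x in u],p.round(2),np.rad2deg(p[2]).round(1),round(e,3))
E
python3 m1.py
```

```text
lid_long ['scene'] [ 625.71 -145.11    2.95] 168.8 0.044
lid_long ['side'] [ 6.2545e+02 -1.3896e+02 -2.0000e-01] -11.3 0.078
lid_long ['scene', 'side'] [ 624.89 -141.39    2.96] 169.3 0.187
lid_square ['scene'] [ 413.73 -344.95    1.43] 82.0 0.073
lid_square ['side'] [ 4.1388e+02 -3.3711e+02 -1.4000e-01] -7.8 0.086
lid_square ['scene', 'side'] [ 415.06 -341.55    1.42] 81.6 0.232
lid_round ['side'] [6.0746e+02 2.6823e+02 1.2000e-01] 7.0 0.065
lid_round ['side'] [6.0746e+02 2.6823e+02 1.2000e-01] 7.0 0.065
board ['scene'] [451.61  44.2    2.78] 159.1 0.047
board ['side'] [ 4.5032e+02  5.0840e+01 -3.5000e-01] -20.3 0.082
board ['scene', 'side'] [ 4.5076e+02  4.7350e+01 -3.5000e-01] -20.2 0.168
shaker ['scene'] [ 4.3604e+02 -1.2672e+02  1.8000e-01] 10.4 0.408
shaker ['side'] [ 430.65 -121.94   -0.72] -41.1 0.527
shaker ['scene', 'side'] [ 4.3486e+02 -1.2694e+02  1.6000e-01] 9.2 1.107
bowl ['scene'] [6.7958e+02 5.2220e+01 1.7000e-01] 9.6 0.125
bowl ['side'] [6.7932e+02 5.7420e+01 1.8000e-01] 10.6 0.277
bowl ['scene', 'side'] [6.8088e+02 5.4440e+01 1.5000e-01] 8.5 0.456
```

```bash
cat >> h.py <<'E'
def go(x,y,z,yaw):
    """tool-frame shift (mm) and z turn (deg) from measured pose to the target with tool pointing down; tool x axis at world angle yaw"""
    s=robot.get_state(); R=Ro.from_quat(s["tcp_rot"]); d=np.array([x,y,z])-s["position"]
    X=R.as_matrix()[:,0]; now=np.degrees(np.arctan2(X[1],X[0]))
    k=(now-yaw+180)%360-180
    tgt=Ro.from_euler("z",yaw,degrees=True)*Ro.from_euler("x",180,degrees=True)
    print("t",s["time_s"].round(2) if hasattr(s["time_s"],"round") else s["time_s"],"now",s["position"].round(1),"yaw",now.round(1),"shift",R.inv().apply(d).round(1),"turn",np.degrees((R.inv()*tgt).as_rotvec()).round(2))
E
python3 -m creep '[[[0,0,0],[0.038,-0.027,0],-1],[[0,0,0],[0.038,-0.027,0],-1],[[0,0,0],[0.038,-0.027,0],-1],[[0,0,0],[0.038,-0.027,0],-1],[[0,0,0],[0.038,-0.027,0],-1],[[0,0,0],[0.038,-0.027,0],-1],[[0,0,0],[0,0,0],-1],[[0,0,0],[0,0,0],-1]]'
python3 - <<'E'
from h import *
f=grab("wrist","w1"); print(f["fx"],f["cx"],f["cy"],np.round(f["tool_from_camera"],3))
for n,p in [("lid_square",(414,-341,70)),("lid_long",(625,-142,70))]:
    print(n,proj(f,[p]).round(),[(d["uv"],d["conf"]) for d in robot.boxes_of("wrist",n)])
go(414,-341,250,8)
E
```

```text
time_s: 2.5
position: [417.3, -340.5, 253.7]
tcp_rot: [0.975, 0.223, 0.0, 0.0]
contact_force: [-0.7, 0.8, -0.6]
gripper_width: 0.998
grip_force: 0.0
297.3186396354542 257.2887287485367 199.4365410694171 [[ 0.00000e+00 -9.58000e-01 -2.87000e-01  7.23600e+01]
 [ 1.00000e+00 -0.00000e+00  2.00000e-03  3.51000e-01]
 [-1.00000e-03 -2.87000e-01  9.58000e-01 -1.20561e+02]
 [ 0.00000e+00  0.00000e+00  0.00000e+00  1.00000e+00]]
lid_square [[255. 185.]] [([205.7, 302.2], 0.94), ([347.1, 27.5], 0.81), ([258.5, 183.9], 0.66)]
lid_long [[176. -55.]] [([161.4, 5.8], 0.86)]
t 2.65 now [ 415.5 -343.2  253.2] yaw 25.4 shift [-0.4 -2.6  3.2] turn [ 0.02  0.03 17.45]
```

View pics/w1.png

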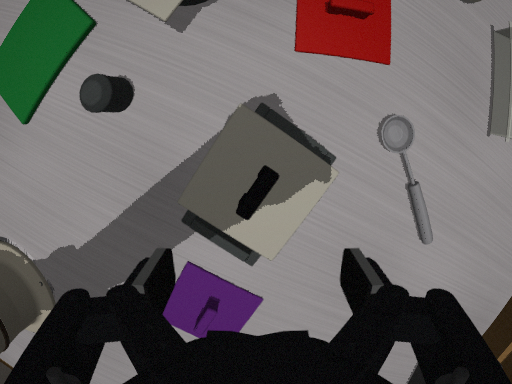

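The wrist view shows the square lid at about (258,184), its bar running (245,212)-(272,172). The long pan's ends show at (230,240) and (300,130), and the purple decoy is at (212,300).

```bash
cat >> h.py <<'E'
def wfit(name,p,z,n=3,occ=None,verbose=True):
    out=[]
    for i in range(n):
        f=grab("wrist"); uv=proj(f,[[*p[:2],z+65*("pan" in name)]])[0]; o=outl("wrist",name,uv)
        if o is None: print("none",name,uv); continue
        q,e=edgefit([(f,o["pixels"])],name,np.r_[p[:2],np.radians(p[2])],z); q[2]=np.degrees(q[2])
        if name!="pan_round" and name!="lid_round":
            per=180; q[2]=(q[2]-p[2]+per/2)%per-per/2+p[2]
        out.append(np.r_[q,e])
    out=np.array(out); print(name,out.round(2).tolist(),"mean",out.mean(0).round(2)); return out.mean(0)
E
python3 - <<'E'
from h import *
q=wfit("lid_square",(414,-341,-8),65)
q=wfit("pan_long",(414,-341,-8),0,1)
P=[robot.get_state()["position"] for _ in range(5)]; print(np.std(P,0))
go(q[0],q[1],250,-8)
E
```

```text
lid_square [[412.95, -343.02, 81.64, 0.03], [412.99, -343.07, 81.68, 0.03], [412.76, -343.51, -8.35, 0.02]] mean [ 4.129e+02 -3.432e+02  5.166e+01  3.000e-02]
none pan_long [254.71089369 182.47954613]
pan_long [] mean nan
[5.68434189e-14 0.00000000e+00 0.00000000e+00]h.py:82: RuntimeWarning: Mean of empty slice.
  out=np.array(out); print(name,out.round(2).tolist(),"mean",out.mean(0).round(2)); return out.mean(0)
  ret = ret.dtype.type(ret / rcount)
Traceback (most recent call last):
IndexError: invalid index to scalar variable.
```

```bash
python3 -m creep '[[[0,0,6.8],[0,0,0.01],0],[[0,0,6.8],[0,0,0.01],0],[[0,0,6.8],[0,0,0.01],0],[[0,0,6.7],[0,0,0.01],0],[[0,0,6.7],[0,0,0.01],0],[[0,0,0],[0,0,0],0],[[0,0,0],[0,0,0],0]]'
python3 - <<'E'
from h import *
q=wfit("lid_square",(413,-343.2,-8.3),65,2)
go(q[0],q[1],100,-8.3)
E
```

```text
time_s: 3.75
position: [416.6, -341.5, 203.4]
tcp_rot: [0.998, -0.07, -0.0, -0.0]
contact_force: [-0.7, -0.2, -0.3]
gripper_width: 0.499
grip_force: 0.0
lid_square [[413.27, -343.1, 81.51, 0.22], [412.84, -342.89, -8.62, 0.24]] mean [ 4.1305e+02 -3.4300e+02  3.6440e+01  2.3000e-01]
t 3.95 now [ 416.8 -341.8  203.9] yaw -8.1 shift [ -3.7   1.7 103.9] turn [ 0.03 -0.06  0.18]
```

```bash
python3 -m creep '[[[0,0,0.3],[-0.0037,0.0017,0.02],0],[[0,0,0],[0,0,0.025],0],[[0,0,0],[0,0,0.025],0],[[0,0,0],[0,0,0.02],0],[[0,0,0],[0,0,0.008],0],[[0,0,0],[0,0,0.004],0],[[0,0,0],[0,0,0],0],[[0,0,0],[0,0,0],0]]'
python3 -c "
from h import *
f=grab('wrist','w2'); go(413,-343,100,-8.3)"
```

```text
time_s: 4.75
position: [413.3, -343.2, 102.3]
tcp_rot: [0.997, -0.074, 0.001, 0.001]
contact_force: [0.1, -0.3, 0.7]
gripper_width: 0.502
grip_force: 0.0
t 4.8 now [ 413.3 -343.2  102.4] yaw -8.5 shift [-0.3 -0.2  2.4] turn [ 0.06 -0.1  -0.19]
```

View pics/w2.png

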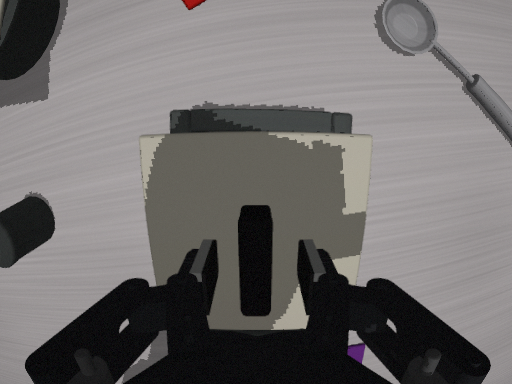

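The bar stands centred between the open fingers, columns 240-272, so I'll close and lift.

```bash
python3 -m creep '[[[0,0,0],[0,0,0.002],1],[[0,0,0],[0,0,0],1],[[0,0,0],[0,0,0],1],[[0,0,0],[0,0,0],1],[[0,0,0],[0,0,0],1],[[0,0,0],[0,0,-0.01],1],[[0,0,0],[0,0,-0.03],1],[[0,0,0],[0,0,-0.04],1],[[0,0,0],[0,0,-0.04],1],[[0,0,0],[0,0,0],1],[[0,0,0],[0,0,0],1]]'
python3 - <<'E'
from h import *
f=grab("wrist","w3"); go(451,45,200,-20)
for n in("pan_long","board","lid_square"): print(n,[(d["uv"],d["conf"]) for d in robot.boxes_of("wrist",n)],proj(f,[[412,-343,65]]))
E
```

```text
time_s: 5.9
position: [412.8, -343.0, 220.3]
tcp_rot: [0.997, -0.074, 0.001, 0.001]
contact_force: [-0.9, -0.1, -2.7]
gripper_width: 0.172
grip_force: 59.7
t 5.95 now [ 411.9 -342.5  219. ] yaw -8.5 shift [ -18.7 -389.    19. ] turn [-1.000e-02  5.000e-02  1.149e+01]
pan_long [([256.2, 119.9], 0.58)] [[256.06041367 190.69171779]]
board [([20.7, 200.6], 0.85)] [[256.06041367 190.69171779]]
lid_square [([256.2, 202.5], 0.87)] [[256.06041367 190.69171779]]
```

View pics/w3.png

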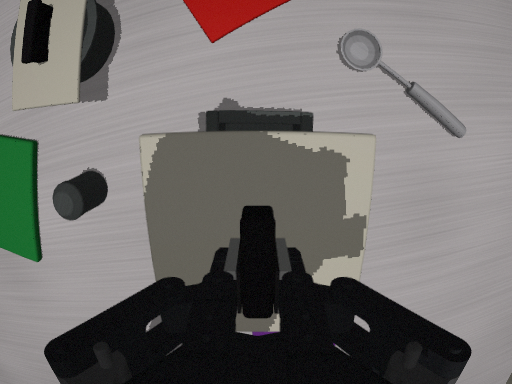

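The lid is held square in the grip, its bar at column 256. Next I'll carry it over to the board.

```bash
python3 -m creep '[[[0,0,0],[-0.002,-0.03,0],1],[[0,0,0],[-0.002,-0.045,0],1],[[0,0,0],[-0.002,-0.045,0],1],[[0,0,0],[-0.002,-0.045,0],1],[[0,0,0],[-0.002,-0.045,0],1],[[0,0,0],[-0.002,-0.045,0],1],[[0,0,0],[-0.002,-0.045,0],1],[[0,0,0],[-0.002,-0.045,0],1],[[0,0,0],[-0.002,-0.043,0],1],[[0,0,6],[0,0,0],1],[[0,0,5.5],[0,0,0],1],[[0,0,0],[0,0,0],1],[[0,0,0],[0,0,0],1]]'
python3 - <<'E'
from h import *
f=grab("wrist","w4"); go(451,47,55,-20)
o=outl("wrist","board"); print(o["uv"] if o else None, proj(f,[[451,47,15]]), [c for c in proj(f,pose(prism(rect(190,140,2),15,15),(451,47.,np.radians(-20.2)),0))[:8:2].round()])
E
```

```text
time_s: 7.4
position: [451.6, 43.6, 218.6]
tcp_rot: [0.985, -0.172, -0.001, 0.0]
contact_force: [0.1, 0.1, -0.3]
gripper_width: 0.175
grip_force: 59.8
t 7.45 now [451.7  43.5 218.7] yaw -19.9 shift [ -1.7  -3.1 163.7] turn [0.02 0.07 0.11]
[255.6, 114.6] [[253.46052014 180.05453281]] [array([310., 256.]), array([318.,  96.]), array([190.,  95.]), array([197., 255.])]
```

View pics/w4.png

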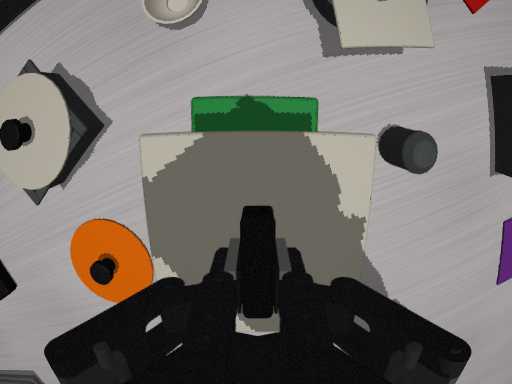

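The board's far edge shows at columns 192-318, row 97, as predicted from my estimate (190-318, row 95). I'll lower the lid.

```bash
python3 -m creep '[[[0,0,0],[-0.0017,-0.0031,0.02],1],[[0,0,0],[0,0,0.035],1],[[0,0,0],[0,0,0.035],1],[[0,0,0],[0,0,0.03],1],[[0,0,0],[0,0,0.025],1],[[0,0,0],[0,0,0.014],1],[[0,0,0],[0,0,0.004],1],[[0,0,0],[0,0,0],1],[[0,0,0],[0,0,0],1]]'; python3 -c "
from h import *
go(451,47,50.5,-20)"
```

```text
time_s: 8.4
position: [452.6, 47.3, 57.3]
tcp_rot: [0.985, -0.174, 0.001, -0.0]
contact_force: [0.9, -0.4, 0.0]
gripper_width: 0.17
grip_force: 59.8
t 8.4 now [452.6  47.3  57.3] yaw -20.0 shift [-1.4  0.8  6.8] turn [-0.04 -0.1   0.01]
```

```bash
python3 -m creep '[[[0,0,0],[0,0,0.003],1],[[0,0,0],[0,0,0.002],1],[[0,0,0],[0,0,0.001],1],[[0,0,0],[0,0,0],1],[[0,0,0],[0,0,0],1]]'
```

```text
time_s: 8.9
position: [451.6, 47.2, 50.4]
tcp_rot: [0.985, -0.174, 0.0, 0.0]
contact_force: [0.2, 0.1, -2.1]
gripper_width: 0.174
grip_force: 59.8
```

```bash
python3 -m creep '[[[0,0,0],[0,0,0.001],1],[[0,0,0],[0,0,0],1]]';python3 -m creep '[[[0,0,0],[0,0,0.001],1],[[0,0,0],[0,0,0],1]]'
```

```text
time_s: 9.1
position: [451.7, 47.2, 49.8]
tcp_rot: [0.985, -0.174, 0.0, 0.0]
contact_force: [-2.1, -0.3, 6.1]
gripper_width: 0.174
grip_force: 60.8
time_s: 9.3
position: [451.8, 47.2, 49.8]
tcp_rot: [0.985, -0.173, 0.0, 0.001]
contact_force: [-6.3, -0.6, 19.7]
gripper_width: 0.171
grip_force: 62.5
```

The lid is resting on the board. I'll release it, rise and go look at the empty long pan.

```bash
python3 -m creep '[[[0,0,0],[0,0,-0.001],1],[[0,0,0],[0,0,-0.0005],0],[[0,0,0],[0,0,0],0],[[0,0,0],[0,0,0],0],[[0,0,0],[0,0,-0.02],0],[[0,0,0],[0,0,-0.045],0],[[0,0,0],[0,0,-0.05],0],[[0,0,0],[0,0,-0.05],0],[[0,0,0],[0,0,-0.04],0],[[0,0,0],[0,0,0],0]]'; python3 -c "
from h import *
go(405,-343,255,-10)"
```

```text
time_s: 10.3
position: [455.2, 47.8, 260.2]
tcp_rot: [0.985, -0.174, 0.005, -0.001]
contact_force: [0.6, -0.3, 0.7]
gripper_width: 0.501
grip_force: 0.0
t 10.3 now [455.2  47.8 260.2] yaw -20.0 shift [ 86.5 384.4   5. ] turn [ -0.12  -0.59 -10.01]
```

```bash
python3 -m creep '[[[0,0,0],[0.009,0.041,0],0],[[0,0,0],[0.009,0.041,0],0],[[0,0,0],[0.009,0.041,0],0],[[0,0,0],[0.009,0.041,0],0],[[0,0,0],[0.009,0.041,0],0],[[0,0,0],[0.009,0.041,0],0],[[0,0,0],[0.009,0.041,0],0],[[0,0,0],[0.009,0.041,0],0],[[0,0,0],[0.009,0.041,0],0],[[0,0,-5],[0.005,0.015,0],0],[[0,0,-5],[0,0,0],0],[[0,0,0],[0,0,0],0],[[0,0,0],[0,0,0],0]]'
python3 - <<'E'
from h import *
f=grab("wrist","w5"); 
print([(d["uv"],d["conf"]) for d in robot.boxes_of("wrist","pan_long")],proj(f,[[413,-343,65]]))
q=wfit("pan_long",(413,-343,-9),0,3)
f=grab("wrist"); cv2.polylines(f["image"],[np.round(proj(f,pose(prism(rect(160,100),65,65)[:48],(q[0],q[1],np.radians(q[2])),0))).astype(int)],True,(0,0,255),1)
cv2.imwrite("pics/w5o.png",f["image"])
go(625,-142,250,-11)
E
```

```text
time_s: 11.6
position: [400.8, -342.4, 254.0]
tcp_rot: [0.996, -0.088, -0.001, -0.001]
contact_force: [-0.3, -0.9, -0.2]
gripper_width: 0.499
grip_force: 0.0
[([256.9, 165.8], 0.71)] [[254.91661766 170.39459053]]
pan_long [[408.83, -344.07, -9.45, 0.02], [408.36, -344.43, -9.97, 0.04], [408.31, -344.18, -9.64, 0.04]] mean [ 4.0850e+02 -3.4423e+02 -9.6800e+00  3.0000e-02]
t 12.05 now [ 401.2 -342.9  254.9] yaw -10.0 shift [ 185.5 -236.7    4.9] turn [ 0.01 -0.01  1.01]
```

View pics/w5o.png

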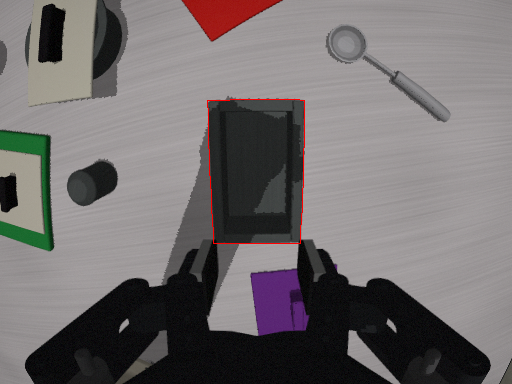

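The overlay fits the pan's rim well, corners (207,100) to (301,243), giving pan_long at (408.5, -344.2), yaw -9.7°. Next is the long lid.

```bash
python3 -m creep '[[[0,0,0],[0.029,-0.038,0],0],[[0,0,0],[0.031,-0.0395,0],0],[[0,0,0],[0.031,-0.0395,0],0],[[0,0,0],[0.031,-0.0395,0],0],[[0,0,0],[0.031,-0.0395,0],0],[[0,0,0],[0.031,-0.0395,0],0],[[0,0,1],[0,0,0],0],[[0,0,0],[0,0,0],0],[[0,0,0],[0,0,0],0]]'
python3 - <<'E'
from h import *
q=wfit("lid_long",(625,-142,-11),65,3)
f=grab("wrist"); cv2.polylines(f["image"],[np.round(proj(f,pose(prism(rect(164,104),70,70)[:48],(q[0],q[1],np.radians(q[2])),0))).astype(int)],True,(0,0,255),1)
cv2.polylines(f["image"],[np.round(proj(f,pose(prism(rect(70,16),100,100)[:48],(q[0],q[1],np.radians(q[2])),0))).astype(int)],True,(0,0,255),1)
cv2.imwrite("pics/w6o.png",f["image"])
go(q[0],q[1],100,q[2])
E
```

```text
time_s: 12.95
position: [621.6, -145.1, 254.4]
tcp_rot: [0.995, -0.096, -0.001, 0.001]
contact_force: [0.3, -0.9, 0.2]
gripper_width: 0.5
grip_force: 0.0
lid_long [[624.53, -143.11, -11.01, 0.07], [624.62, -142.91, -11.1, 0.06], [624.85, -142.6, -11.04, 0.07]] mean [ 6.2467e+02 -1.4287e+02 -1.1050e+01  7.0000e-02]
t 13.3 now [ 622.  -144.7  255.1] yaw -11.1 shift [  2.2  -2.4 155.1] turn [ 0.02 -0.02 -0.02]
```

View pics/w6o.png

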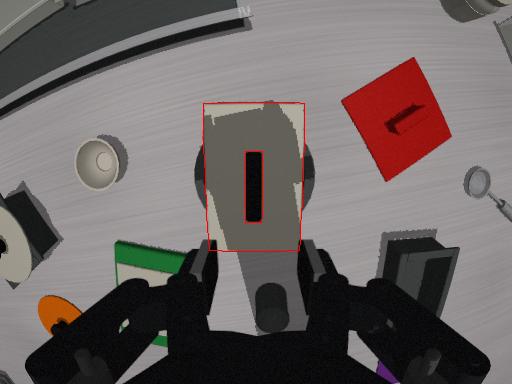

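The overlay fits plate and bar, with the bar at (254,187). I'll descend, grasp and lift.

```bash
python3 -m creep '[[[0,0,0],[0.0022,-0.0024,0.02],0],[[0,0,0],[0,0,0.035],0],[[0,0,0],[0,0,0.035],0],[[0,0,0],[0,0,0.03],0],[[0,0,0],[0,0,0.02],0],[[0,0,0],[0,0,0.01],0],[[0,0,0],[0,0,0.004],0],[[0,0,0],[0,0,0],0],[[0,0,0],[0,0,0],0]]'; python3 -c "
from h import *
go(624.7,-142.9,100.5,-11)"
```

```text
time_s: 14.2
position: [626.0, -142.0, 102.2]
tcp_rot: [0.995, -0.096, 0.001, 0.0]
contact_force: [0.3, -0.1, -0.2]
gripper_width: 0.498
grip_force: 0.0
t 14.2 now [ 626.  -142.   102.2] yaw -11.0 shift [-1.1  1.1  1.7] turn [ 0.   -0.13 -0.  ]
```

```bash
python3 -m creep '[[[0,0,0],[-0.001,0.001,0.001],0],[[0,0,0],[0,0,0],1],[[0,0,0],[0,0,0],1],[[0,0,0],[0,0,0],1],[[0,0,0],[0,0,0],1],[[0,0,0],[0,0,0],1],[[0,0,0],[0,0,-0.005],1],[[0,0,0],[0,0,-0.03],1],[[0,0,0],[0,0,-0.045],1],[[0,0,0],[0,0,-0.045],1],[[0,0,0],[0,0,0],1],[[0,0,0],[0,0,0],1]]'
python3 - <<'E'
from h import *
for i in range(2):
    f=grab("wrist","w7"); s=robot.get_state(); o=outl("wrist","lid_long")
    q,e=edgefit([(f,o["pixels"])],"lid_long",np.r_[s["position"][:2],np.radians(-11)],s["position"][2]-35); print(s["position"],q,np.degrees(q[2]),e)
go(408.5,-344.2,222,-9.7)
E
```

```text
time_s: 15.4
position: [624.3, -142.7, 225.9]
tcp_rot: [0.995, -0.096, 0.001, 0.0]
contact_force: [0.2, -0.4, -1.8]
gripper_width: 0.173
grip_force: 58.7
[ 623.04285172 -142.74158271  224.09604688] [ 623.90460862 -143.421798      2.94882696] 168.95533912855265 1.242866197416485
[ 622.2993908  -142.62341736  222.64209454] [ 6.21806948e+02 -1.43320750e+02 -1.95203223e-01] -11.184320801147662 1.331424667070668
t 15.6 now [ 622.4 -142.6  222.5] yaw -11.0 shift [-171.5  238.7    1.2] turn [-0.01  0.23 -1.3 ]
```

View pics/w7.png

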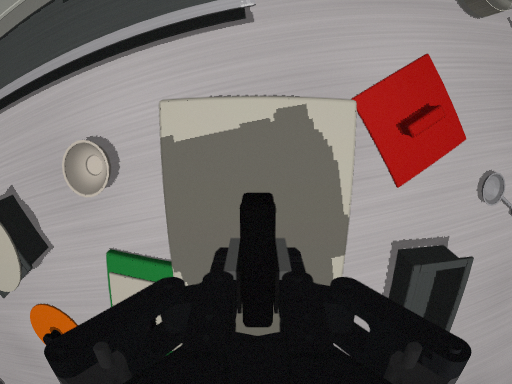

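The long lid is held square, its front edge level at row 98 and columns 160-357. I'll carry it to the long pan.

```bash
python3 -m creep '[[[0,0,0],[-0.0215,0.029,0],1],[[0,0,0],[-0.03,0.042,0],1],[[0,0,0],[-0.03,0.042,0],1],[[0,0,0],[-0.03,0.042,0],1],[[0,0,0],[-0.03,0.042,0],1],[[0,0,-1.3],[-0.03,0.042,0],1],[[0,0,0],[0,0,0.03],1],[[0,0,0],[0,0,0.03],1],[[0,0,0],[0,0,0.02],1],[[0,0,0],[0,0,0],1],[[0,0,0],[0,0,0],1],[[0,0,0],[0,0,0],1]]'; python3 -c "
from h import *
go(408.5,-344.2,100,-9.7)"
```

```text
time_s: 16.8
position: [416.5, -339.2, 145.6]
tcp_rot: [0.996, -0.084, 0.001, 0.0]
contact_force: [-0.3, -0.4, -1.5]
gripper_width: 0.172
grip_force: 58.8
t 16.8 now [ 416.5 -339.2  145.6] yaw -9.7 shift [-7.2  6.2 45.6] turn [ 0.03 -0.07  0.02]
```

```bash
python3 -m creep '[[[0,0,0],[-0.0072,0.0062,0],1],[[0,0,0],[0,0,0.02],1],[[0,0,0],[0,0,0.015],1],[[0,0,0],[0,0,0.003],1],[[0,0,0],[0,0,0],1],[[0,0,0],[0,0,0],1],[[0,0,0],[0,0,0],1]]'; python3 -c "
from h import *
grab('wrist');go(408.5,-344.2,100,-9.7)"
```

```text
time_s: 17.5
position: [408.2, -344.1, 107.5]
tcp_rot: [0.996, -0.084, 0.001, 0.0]
contact_force: [0.1, 0.7, -2.0]
gripper_width: 0.168
grip_force: 58.8
t 17.55 now [ 408.1 -344.2  107.5] yaw -9.7 shift [ 0.4 -0.   7.5] turn [ 0.04 -0.06  0.01]
```

```bash
python3 -m creep '[[[0,0,0],[0,0,0.004],1],[[0,0,0],[0,0,0.002],1],[[0,0,0],[0,0,0.001],1],[[0,0,0],[0,0,0],1],[[0,0,0],[0,0,0],1]]'; python3 -m creep '[[[0,0,0],[0,0,0.001],1],[[0,0,0],[0,0,0],1]]'
```

```text
time_s: 18.05
position: [407.6, -343.9, 100.5]
tcp_rot: [0.996, -0.085, -0.0, 0.0]
contact_force: [-3.7, 1.7, 6.6]
gripper_width: 0.172
grip_force: 59.9
time_s: 18.25
position: [407.6, -343.9, 100.5]
tcp_rot: [0.996, -0.085, -0.0, 0.0]
contact_force: [-4.4, 3.5, 16.4]
gripper_width: 0.169
grip_force: 61.1
```

Contact is made. I'll release, rise and check.

```bash
python3 -m creep '[[[0,0,0],[0,0,-0.001],1],[[0,0,0],[0,0,0],0],[[0,0,0],[0,0,0],0],[[0,0,0],[0,0,0],0],[[0,0,0],[0,0,-0.02],0],[[0,0,0],[0,0,-0.045],0],[[0,0,0],[0,0,-0.045],0],[[0,0,0],[0,0,-0.045],0],[[0,0,0],[0,0,0],0],[[0,0,0],[0,0,0],0]]'
python3 - <<'E'
from h import *
q=wfit("lid_long",(408.5,-344.2,-9.7),65,2)
go(624.7,-142.9,255,-20)
E
```

```text
time_s: 19.25
position: [408.1, -344.5, 256.0]
tcp_rot: [0.996, -0.085, 0.001, 0.001]
contact_force: [-0.4, -0.3, -0.4]
gripper_width: 0.499
grip_force: 0.0
lid_long [[408.06, -344.89, -9.94, 0.05], [408.12, -345.19, -9.85, 0.06]] mean [ 4.0809e+02 -3.4504e+02 -9.9000e+00  6.0000e-02]
t 19.45 now [ 406.7 -343.3  253.1] yaw -9.7 shift [ 181.1 -234.2   -1.9] turn [-0.09  0.16 10.31]
```

The long lid sits within 1 mm and 0.2° of its pan. Next I'll measure the round pan.

```bash
python3 -m creep '[[[0,0,0],[0.029,-0.038,0],0],[[0,0,0],[0.03,-0.0395,0],0],[[0,0,0],[0.03,-0.0395,0],0],[[0,0,0],[0.03,-0.0395,0],0],[[0,0,0],[0.03,-0.0395,0],0],[[0,0,0],[0.03,-0.0395,0],0],[[0,0,0],[0,0,0],0],[[0,0,0],[0,0,0],0],[[0,0,0],[0,0,0],0]]'
python3 - <<'E'
from h import *
q=wfit("pan_round",(624,-143,0),0,3)
f=grab("wrist"); cv2.polylines(f["image"],[np.round(proj(f,pose(prism(circ(132),65,65)[:48],(q[0],q[1],0),0))).astype(int)],True,(0,0,255),1)
cv2.imwrite("pics/w8o.png",f["image"])
go(607.5,267,250,-10)
E
```

```text
time_s: 20.35
position: [622.6, -143.0, 253.3]
tcp_rot: [0.996, -0.085, -0.001, 0.0]
contact_force: [0.4, -1.1, -0.4]
gripper_width: 0.497
grip_force: 0.0
none pan_round [255.27616521 180.58897144]
pan_round [[627.09, -143.81, 8.65, 0.02], [626.5, -143.7, 5.09, 0.04]] mean [ 6.2679e+02 -1.4376e+02  6.8700e+00  3.0000e-02]
t 20.7 now [ 623.4 -142.9  255.1] yaw -9.8 shift [ -85.3 -401.2    4.9] turn [ 0.02 -0.02  0.22]
```

View pics/w8o.png

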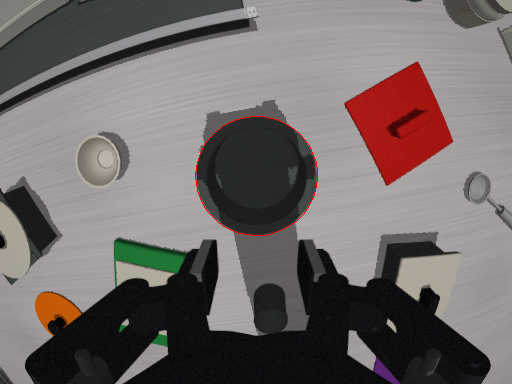

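The overlay fits the round pan's rim, centre (256,176), giving pan_round at (626.8, -143.8). The long lid looks right on its pan at (430,280). Next is the round lid.

```bash
python3 -m creep '[[[0,0,0],[-0.0075,-0.036,0],-0.3],[[0,0,0],[-0.0095,-0.045,0],-0.3],[[0,0,0],[-0.0095,-0.045,0],-0.3],[[0,0,0],[-0.0095,-0.045,0],-0.3],[[0,0,0],[-0.0095,-0.045,0],-0.3],[[0,0,0],[-0.0095,-0.045,0],-0.3],[[0,0,0],[-0.0095,-0.045,0],-0.3],[[0,0,0],[-0.0095,-0.045,0],-0.3],[[0,0,0],[-0.0095,-0.045,0],-0.3],[[0,0,0],[0,0,0],-0.3],[[0,0,0],[0,0,0],-0.3],[[0,0,0],[0,0,0],-0.3]]'
python3 - <<'E'
from h import *
q=wfit("lid_round",(607.5,267,0),65,3)
f=grab("wrist"); 
for d,z in((136,70),(34,98)): cv2.polylines(f["image"],[np.round(proj(f,pose(prism(circ(d),z,z)[:48],(q[0],q[1],0),0))).astype(int)],True,(0,0,255),1)
cv2.imwrite("pics/w9o.png",f["image"])
go(q[0],q[1],97,-10)
E
```

```text
time_s: 21.9
position: [608.6, 260.8, 254.6]
tcp_rot: [0.996, -0.085, 0.0, 0.001]
contact_force: [0.0, -0.3, -0.2]
gripper_width: 0.649
grip_force: 0.0
lid_round [[607.61, 264.41, 15.25, 0.03], [608.27, 264.72, 16.33, 0.02], [608.0, 264.37, 2.59, 0.04]] mean [6.0796e+02 2.6450e+02 1.1390e+01 3.0000e-02]
t 22.25 now [608.4 261.5 254.9] yaw -9.8 shift [ -1.   -2.9 157.9] turn [ 0.01 -0.01  0.22]
```

View pics/w9o.png

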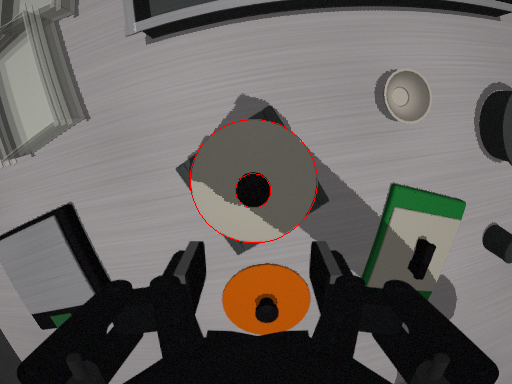

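The overlay fits the round lid and its knob at (253,190). The square pan's corners show beneath it. I'll descend.

```bash
python3 -m creep '[[[0,0,0],[-0.001,-0.0029,0.02],-0.3],[[0,0,0],[0,0,0.035],-0.3],[[0,0,0],[0,0,0.035],-0.3],[[0,0,0],[0,0,0.03],-0.3],[[0,0,0],[0,0,0.02],-0.3],[[0,0,0],[0,0,0.01],-0.3],[[0,0,0],[0,0,0.004],-0.3],[[0,0,0],[0,0,0],-0.3],[[0,0,0],[0,0,0],-0.3]]'; python3 -c "
from h import *
grab('wrist');go(608,264.5,98,-9.8)"
```

```text
time_s: 23.15
position: [608.5, 266.0, 102.2]
tcp_rot: [0.996, -0.085, 0.001, -0.001]
contact_force: [0.2, -0.1, 0.9]
gripper_width: 0.651
grip_force: 0.0
t 23.2 now [608.5 266.  102.3] yaw -9.7 shift [-0.3  1.6  4.3] turn [-0.08 -0.12  0.09]
```

```bash
python3 -m creep '[[[0,0,0],[0,0.0015,0.003],-0.3],[[0,0,0],[0,0,0],-0.3],[[0,0,0],[0,0,0],1],[[0,0,0],[0,0,0],1],[[0,0,0],[0,0,0],1],[[0,0,0],[0,0,0],1],[[0,0,0],[0,0,0],1],[[0,0,0],[0,0,0],1]]'; python3 -c "
from h import *
grab('wrist');go(608,264.5,98,-9.8)"
```

```text
time_s: 24.0
position: [607.7, 264.2, 98.5]
tcp_rot: [0.996, -0.085, 0.0, -0.0]
contact_force: [-1.7, -0.8, 4.5]
gripper_width: 0.367
grip_force: 59.2
t 24.05 now [607.7 264.2  98.4] yaw -9.7 shift [ 0.3 -0.3  0.4] turn [-0.02 -0.04  0.1 ]
```

```bash
python3 -m creep '[[[0,0,0],[0,0,-0.005],1],[[0,0,0],[0,0,-0.03],1],[[0,0,0],[0,0,-0.045],1],[[0,0,0],[0,0,-0.045],1],[[0,0,0],[0,0,0],1],[[0,0,0],[0,0,0],1]]'
python3 - <<'E'
from h import *
f=grab("wrist","w10"); s=robot.get_state(); o=outl("wrist","lid_round")
if o:
    q,e=edgefit([(f,o["pixels"])],"lid_round",np.r_[s["position"][:2],0],s["position"][2]-33.4); print(s["position"],q,e)
go(626.8,-143.8,222,-9.7)
E
```

```text
time_s: 24.65
position: [607.9, 264.3, 224.1]
tcp_rot: [0.996, -0.085, 0.001, -0.0]
contact_force: [0.6, -0.0, -1.1]
gripper_width: 0.368
grip_force: 59.7
[606.98266928 263.59693723 222.30595212] [6.07870463e+02 2.63512866e+02 7.09434731e-02] 0.7836716654058523
t 24.75 now [606.5 263.2 221.3] yaw -9.7 shift [ 8.860e+01  3.978e+02 -2.000e-01] turn [ 0.1   0.12 -0.01]
```

View pics/w10.png

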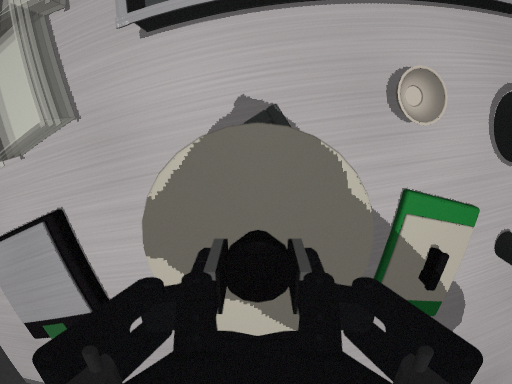

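The round lid is held level and centred at (257,235). I'll carry it to the round pan.

```bash
python3 -m creep '[[[0,0,0],[0.0075,0.034,0],1],[[0,0,0],[0.01,0.045,0],1],[[0,0,0],[0.01,0.045,0],1],[[0,0,0],[0.01,0.045,0],1],[[0,0,0],[0.01,0.045,0],1],[[0,0,0],[0.01,0.045,0],1],[[0,0,0],[0.01,0.045,0],1],[[0,0,0],[0.01,0.045,0],1],[[0,0,0],[0.01,0.045,0],1],[[0,0,0],[0,0,0.03],1],[[0,0,0],[0,0,0.03],1],[[0,0,0],[0,0,0.02],1],[[0,0,0],[0,0,0],1],[[0,0,0],[0,0,0],1],[[0,0,0],[0,0,0],1]]'; python3 -c "
from h import *
go(626.8,-143.8,100,-9.7)"
```

```text
time_s: 26.25
position: [628.0, -138.9, 143.6]
tcp_rot: [0.996, -0.084, 0.001, -0.0]
contact_force: [0.4, -0.4, -0.4]
gripper_width: 0.369
grip_force: 59.8
t 26.25 now [ 628.  -138.9  143.6] yaw -9.7 shift [-0.4  5.1 43.6] turn [-0.01 -0.07  0.02]
```

```bash
python3 -m creep '[[[0,0,0],[-0.0005,0.005,0],1],[[0,0,0],[0,0,0.018],1],[[0,0,0],[0,0,0.012],1],[[0,0,0],[0,0,0.004],1],[[0,0,0],[0,0,0],1],[[0,0,0],[0,0,0],1],[[0,0,0],[0,0,0],1]]'; python3 -c "
from h import *
grab('wrist');go(626.8,-143.8,99,-9.7)"
```

```text
time_s: 26.95
position: [626.5, -143.9, 109.6]
tcp_rot: [0.996, -0.084, 0.001, 0.0]
contact_force: [-0.3, 0.2, -0.7]
gripper_width: 0.372
grip_force: 59.8
t 27.0 now [ 626.5 -143.9  109.5] yaw -9.7 shift [ 0.3 -0.1 10.5] turn [-0.   -0.07  0.01]
```

```bash
python3 -m creep '[[[0,0,0],[0,0,0.005],1],[[0,0,0],[0,0,0.003],1],[[0,0,0],[0,0,0.001],1],[[0,0,0],[0,0,0],1],[[0,0,0],[0,0,0],1]]'; python3 -m creep '[[[0,0,0],[0,0,0.001],1],[[0,0,0],[0,0,0],1]]'
```

```text
time_s: 27.5
position: [625.9, -143.9, 99.8]
tcp_rot: [0.996, -0.085, 0.0, -0.0]
contact_force: [-0.1, -0.3, -0.9]
gripper_width: 0.37
grip_force: 59.8
time_s: 27.7
position: [625.9, -143.9, 98.8]
tcp_rot: [0.996, -0.085, -0.0, -0.0]
contact_force: [-0.1, -0.4, -1.4]
gripper_width: 0.369
grip_force: 59.8
```

```bash
python3 -m creep '[[[0,0,0],[0.0008,0,0.001],1],[[0,0,0],[0,0,0],1]]'; python3 -m creep '[[[0,0,0],[0,0,0.0007],1],[[0,0,0],[0,0,0],1]]'
```

```text
time_s: 27.9
position: [626.5, -144.0, 98.4]
tcp_rot: [0.996, -0.085, -0.0, 0.0]
contact_force: [-2.9, 0.3, 4.3]
gripper_width: 0.371
grip_force: 60.2
time_s: 28.1
position: [626.5, -144.0, 98.4]
tcp_rot: [0.996, -0.085, -0.0, 0.0]
contact_force: [-5.2, -0.1, 9.2]
gripper_width: 0.368
grip_force: 60.7
```

```bash
python3 -m creep '[[[0,0,0],[0,0,-0.001],1],[[0,0,0],[0,0,0],-0.3],[[0,0,0],[0,0,0],-0.3],[[0,0,0],[0,0,0],-0.3],[[0,0,0],[0,0,0],-0.3],[[0,0,0],[0,0,-0.02],-0.3],[[0,0,0],[0,0,-0.045],-0.3],[[0,0,0],[0,0,-0.045],-0.3],[[0,0,0],[0,0,-0.045],-0.3],[[0,0,0],[0,0,0],-0.3],[[0,0,0],[0,0,0],-0.3]]'
python3 - <<'E'
from h import *
q=wfit("lid_round",(626.8,-143.8,0),65,2)
go(600,263,255,-10)
E
```

```text
time_s: 29.2
position: [627.5, -144.2, 254.7]
tcp_rot: [0.996, -0.085, 0.002, 0.0]
contact_force: [-0.7, 0.3, -0.5]
gripper_width: 0.652
grip_force: 0.0
lid_round [[626.96, -145.08, 7.86, 0.02], [627.28, -145.05, 4.57, 0.03]] mean [ 6.2712e+02 -1.4507e+02  6.2100e+00  3.0000e-02]
t 29.4 now [ 625.6 -144.1  251.1] yaw -9.7 shift [ -93.8 -396.9   -3.5] turn [-0.01  0.19  0.3 ]
```

The round lid sits 1.3 mm off centre, which is fine. Next I'll measure the square pan.

```bash
python3 -m creep '[[[0,0,0],[-0.0085,-0.036,0],0],[[0,0,0],[-0.0105,-0.045,0],0],[[0,0,0],[-0.0105,-0.045,0],0],[[0,0,0],[-0.0105,-0.045,0],0],[[0,0,0],[-0.0105,-0.045,0],0],[[0,0,0],[-0.0105,-0.045,0],0],[[0,0,0],[-0.0105,-0.045,0],0],[[0,0,0],[-0.0105,-0.045,0],0],[[0,0,0],[-0.0105,-0.045,0],0],[[0,0,0],[0,0,0],0],[[0,0,0],[0,0,0],0],[[0,0,0],[0,0,0],0]]'
python3 - <<'E'
from h import *
q=wfit("pan_square",(606,265,30),0,3)
f=grab("wrist"); cv2.polylines(f["image"],[np.round(proj(f,pose(prism(rect(124,124),65,65)[:48],(q[0],q[1],np.radians(q[2])),0))).astype(int)],True,(0,0,255),1)
cv2.imwrite("pics/w11o.png",f["image"])
go(451,45,250,-20)
E
```

```text
time_s: 30.6
position: [602.3, 260.2, 251.8]
tcp_rot: [0.996, -0.085, -0.001, 0.001]
contact_force: [-0.0, -0.8, 0.1]
gripper_width: 0.501
grip_force: 0.0
pan_square [[606.05, 265.43, 113.19, 0.05], [606.08, 265.28, 113.49, 0.02], [605.8, 265.52, 23.31, 0.03]] mean [6.0598e+02 2.6541e+02 8.3330e+01 3.0000e-02]
t 30.95 now [602.6 261.  253.2] yaw -9.8 shift [-112.7  238.6    3.2] turn [ 0.000e+00 -1.000e-02  1.022e+01]
```

View pics/w11o.png

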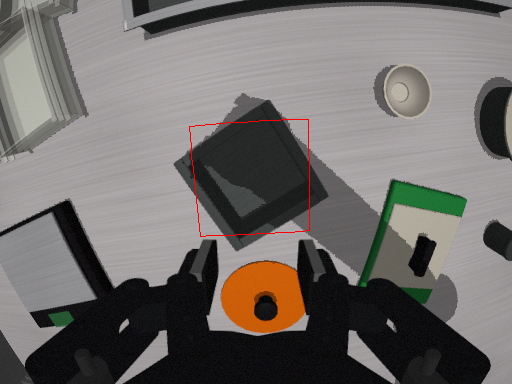

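The red square was drawn with the mean of mixed quarter turns, so its angle is wrong. The individual fits agree: pan_square at (606.0, 265.4), yaw 23.3° mod 90, and the visible corners (270,100) and (175,163) give about 24°. Next I'll fetch the square lid.

```bash
python3 -m creep '[[[0,0,0],[-0.016,0.034,0],0],[[0,0,0],[-0.0193,0.041,0],0],[[0,0,0],[-0.0193,0.041,0],0],[[0,0,0],[-0.0193,0.041,0],0],[[0,0,0],[-0.0193,0.041,0],0],[[0,0,0],[-0.0193,0.041,0],0],[[0,0,5.2],[0,0,0],0],[[0,0,5],[0,0,0],0],[[0,0,0],[0,0,0],0],[[0,0,0],[0,0,0],0],[[0,0,0],[0,0,0],0]]'
python3 - <<'E'
from h import *
q=wfit("lid_square",(451.7,47.2,-20),15,3)
go(q[0],q[1],50,-20)
E
```

```text
time_s: 32.05
position: [451.2, 45.6, 253.2]
tcp_rot: [0.985, -0.172, 0.0, -0.0]
contact_force: [-0.3, 0.0, -0.1]
gripper_width: 0.5
grip_force: 0.0
lid_square [[452.1, 46.4, -19.74, 0.04], [452.06, 46.31, -109.83, 0.04], [451.26, 45.93, -19.33, 0.02]] mean [ 4.5181e+02  4.6210e+01 -4.9630e+01  3.0000e-02]
t 32.35 now [451.1  45.4 253. ] yaw -19.9 shift [  0.4  -1.  203. ] turn [-0.    0.01  0.14]
```

```bash
python3 -m creep '[[[0,0,0],[0.0004,-0.001,0.025],0],[[0,0,0],[0,0,0.04],0],[[0,0,0],[0,0,0.04],0],[[0,0,0],[0,0,0.04],0],[[0,0,0],[0,0,0.03],0],[[0,0,0],[0,0,0.015],0],[[0,0,0],[0,0,0.008],0],[[0,0,0],[0,0,0],0],[[0,0,0],[0,0,0],0],[[0,0,0],[0,0,0],0]]'; python3 -c "
from h import *
grab('wrist');go(451.8,46.5,50.4,-19.8)"
```

```text
time_s: 33.35
position: [452.8, 46.1, 56.1]
tcp_rot: [0.985, -0.173, 0.001, -0.0]
contact_force: [0.2, -0.0, 0.0]
gripper_width: 0.502
grip_force: 0.0
t 33.4 now [452.8  46.   56.2] yaw -19.9 shift [-1.1 -0.1  5.8] turn [-0.04 -0.12 -0.11]
```

```bash
python3 -m creep '[[[0,0,0],[-0.001,0,0.004],0],[[0,0,0],[0,0,0],0],[[0,0,0],[0,0,0],0],[[0,0,0],[0,0,0],1],[[0,0,0],[0,0,0],1],[[0,0,0],[0,0,0],1],[[0,0,0],[0,0,0],1],[[0,0,0],[0,0,0],1]]'; python3 -c "
from h import *
grab('wrist');go(452,46.5,220,-19.8)"
```

```text
time_s: 34.2
position: [451.0, 46.4, 51.4]
tcp_rot: [0.985, -0.173, 0.0, 0.0]
contact_force: [-0.8, -1.0, 5.6]
gripper_width: 0.174
grip_force: 58.9
t 34.25 now [451.   46.4  51.4] yaw -19.9 shift [   0.9   -0.4 -168.6] turn [-0.   -0.02 -0.1 ]
```

```bash
python3 -m creep '[[[0,0,0],[0,0,-0.005],1],[[0,0,0],[0,0,-0.03],1],[[0,0,0],[0,0,-0.045],1],[[0,0,0],[0,0,-0.045],1],[[0,0,0],[0,0,-0.045],1],[[0,0,0],[0,0,0],1],[[0,0,0],[0,0,0],1],[[0,0,0],[0,0,0],1]]'
python3 - <<'E'
from h import *
f=grab("wrist","w12"); go(606,265.4,220,23.3)
E
```

```text
time_s: 35.05
position: [449.6, 46.0, 219.8]
tcp_rot: [0.985, -0.173, -0.001, 0.0]
contact_force: [-0.6, 0.0, -1.4]
gripper_width: 0.17
grip_force: 58.8
t 35.1 now [449.4  46.1 219.5] yaw -19.9 shift [  72.6 -259.5   -1. ] turn [ -0.    0.2 -43.2]
```

View pics/w12.png

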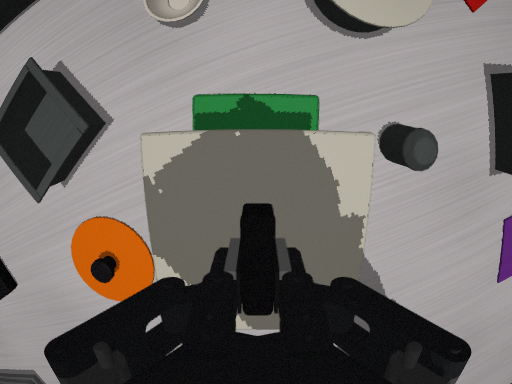

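The square lid is held square, columns 140-376, as before. I'll carry it to the square pan and turn it there.

```bash
python3 -m creep '[[[0,0,0],[0.0095,-0.034,0],1],[[0,0,0],[0.0105,-0.0375,0],1],[[0,0,0],[0.0105,-0.0375,0],1],[[0,0,0],[0.0105,-0.0375,0],1],[[0,0,0],[0.0105,-0.0375,0],1],[[0,0,0],[0.0105,-0.0375,0],1],[[0,0,0],[0.0105,-0.0375,0],1],[[0,0,-7.2],[0,0,0],1],[[0,0,-7.2],[0,0,0],1],[[0,0,-7.2],[0,0,0],1],[[0,0,-7.2],[0,0,0],1],[[0,0,-7.2],[0,0,0.02],1],[[0,0,-7.2],[0,0,0.02],1],[[0,0,0],[0,0,0.03],1],[[0,0,0],[0,0,0],1],[[0,0,0],[0,0,0],1],[[0,0,0],[0,0,0],1]]'; python3 -c "
from h import *
grab('wrist');go(605.3,265.2,101.5,23.3)"
```

```text
time_s: 36.8
position: [607.5, 265.9, 151.8]
tcp_rot: [0.979, 0.202, 0.0, -0.0]
contact_force: [0.0, 0.2, -1.3]
gripper_width: 0.168
grip_force: 58.9
t 36.85 now [607.9 266.  152.4] yaw 23.3 shift [-2.8 -0.3 50.9] turn [-0.01 -0.11  0.01]
```

```bash
python3 -m creep '[[[0,0,0],[-0.003,-0.0003,0],1],[[0,0,0],[0,0,0.02],1],[[0,0,0],[0,0,0.017],1],[[0,0,0],[0,0,0.006],1],[[0,0,0],[0,0,0],1],[[0,0,0],[0,0,0],1],[[0,0,0],[0,0,0],1]]'; python3 -c "
from h import *
grab('wrist');go(605.3,265.2,101.5,23.3)"
```

```text
time_s: 37.55
position: [604.9, 264.8, 109.0]
tcp_rot: [0.979, 0.202, 0.001, -0.0]
contact_force: [1.6, -0.2, -1.0]
gripper_width: 0.172
grip_force: 59.0
t 37.6 now [604.9 264.7 109. ] yaw 23.3 shift [ 0.6 -0.3  7.5] turn [-0.01 -0.08 -0.  ]
```

```bash
python3 -m creep '[[[0,0,0],[0.0005,0,0.004],1],[[0,0,0],[0,0,0.002],1],[[0,0,0],[0,0,0],1],[[0,0,0],[0,0,0],1]]'; python3 -m creep '[[[0,0,0],[0,0,0.001],1],[[0,0,0],[0,0,0],1]]';  python3 -c "
from h import *
go(605.3,265.2,101.5,23.3)"
```

```text
time_s: 38.0
position: [604.7, 264.5, 102.0]
tcp_rot: [0.979, 0.202, -0.0, 0.0]
contact_force: [0.3, 0.7, -1.4]
gripper_width: 0.174
grip_force: 59.0
time_s: 38.2
position: [604.9, 264.6, 101.5]
tcp_rot: [0.979, 0.202, 0.0, -0.0]
contact_force: [-0.1, -0.1, 1.7]
gripper_width: 0.169
grip_force: 59.2
t 38.2 now [604.9 264.6 101.5] yaw 23.3 shift [ 0.6 -0.4 -0. ] turn [ 0.   -0.02  0.  ]
```

Just touching. I'll nudge it 0.5 mm further, release and verify.

```bash
python3 -m creep '[[[0,0,0],[0,0,0.0005],1],[[0,0,0],[0,0,0],1],[[0,0,0],[0,0,0],0],[[0,0,0],[0,0,0],0],[[0,0,0],[0,0,0],0],[[0,0,0],[0,0,-0.02],0],[[0,0,0],[0,0,-0.045],0],[[0,0,0],[0,0,-0.045],0],[[0,0,0],[0,0,-0.045],0],[[0,0,0],[0,0,0],0],[[0,0,0],[0,0,0],0]]'
python3 - <<'E'
from h import *
q=wfit("lid_square",(605,265,23.3),65,2)
grab("wrist","w13")
s=grab("scene","s2")
for n,p,z in [("shaker",(435,-126,0),0),("bowl",(680,53,0),0),("lid_long",(408,-345,-10),65),("lid_round",(627,-145,0),65)]:
    o=outl("scene",n,proj(s,[[*p[:2],z+20]])[0])
    if o: print(n,edgefit([(s,o["pixels"])],n,np.r_[p[:2],np.radians(p[2])],z))
E
```

```text
time_s: 39.3
position: [605.5, 264.9, 257.1]
tcp_rot: [0.979, 0.202, 0.002, -0.0]
contact_force: [0.7, -0.6, -0.2]
gripper_width: 0.498
grip_force: 0.0
lid_square [[605.54, 263.91, 23.38, 0.02], [605.31, 263.73, 113.24, 0.03]] mean [6.0543e+02 2.6382e+02 6.8310e+01 2.0000e-02]
bowl (array([6.79819951e+02, 5.34925010e+01, 8.60249084e-02]), np.float64(0.2811660020450508))
lid_long (array([ 410.28185581, -347.85380638,    2.98542544]), np.float64(0.06583673899410335))
lid_round (array([ 6.30359182e+02, -1.45815673e+02,  1.15644177e-01]), np.float64(0.07448046423451463))
```

View pics/s2.png

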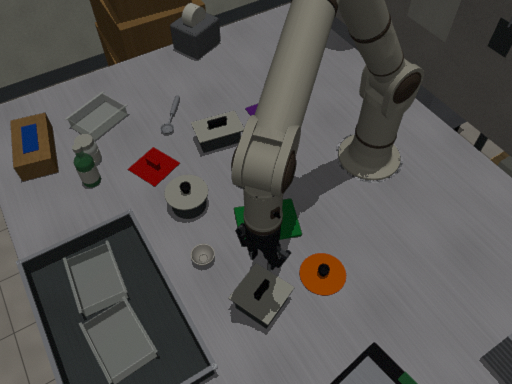

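All three lids sit on their own pans: long at (218,130), round at (187,195), square at (262,292). The board is empty and the bowl hasn't moved. The shaker is hidden behind the arm here, but the wrist view after the last lift showed it standing in place. The square lid is within 2 mm and 0.1° of its pan. I'll hand the job in.

```bash
python3 -c "
from rig import robot
print(robot.close_job())"
```

```text
the job is handed in; nothing more can be done
None
```

Handed in at about 40 s: each lid lies on its own pan, within 2 mm of centre, with the long and square ones squared up to within about 0.2°; no verdict came back.

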